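# Cull the misshapen tensile specimens from the rack

### The job

Inspect the five steel tensile specimens lying in the lanes of the black rack before they go to the testing machine: pull the comb shutter fully open by its black knob, push each misshapen specimen (one is bent, one is broken short) out along its own lane, without picking it up, until it drops and lies wholly inside the white reject tray, then push the shutter fully shut again. Leave the three sound specimens where they lie in their lanes, and do not disturb the things round about.

Things in the scene. Friction and masses are not known exactly. Their poses are not given: they have to be found in the camera images.
- rack: Black plastic rack, fixed, 200 mm (x) by 165 mm (y). Origin: centre of its underside, on the bench. Five 28 mm lanes along its y, centre lines at rack x = -80, -40, 0, 40, 80 mm, floor 26 mm up. Ridges and back stop (rack y +82) end 32 mm up, shutter teeth 33 mm up, so a specimen stands 7 mm clear of all. Lane mouths at rack y = -82 mm. Any specimen may be in any lane.
- shutter (a joint): Comb shutter across the lane mouths: aluminium bar sliding along the rack's x, at rack y -83.5 to -89.5 mm, with five 10 mm teeth. 0 = shut, a tooth in the middle of each mouth; 0.020 m = fully open, teeth in line with the ridges. Opens toward rack -x (the robot). End stops; takes about 2 N; stays where left. Between the teeth the bar lies 1.5 mm below the lane floor.
- shutter_knob (a point): Point on the axis of the shutter's upright black knob, 50 mm above the bench; knob 18 mm in diameter, from 14 mm below to 13.5 mm above this point, room for fingers all round. At rack x = -110 mm when shut, -130 mm when open, rack y = -86.5 mm.
- reject_tray: Shallow white plastic tray, fixed, walls 3 mm, floor 2 mm and rim 16 mm above the bench. Origin: centre of its underside; its x points along the rack's y, its y across the lanes. Inside from its x = -70 to +74 mm and y = -177 to +177 mm. The +x rim is tucked under the shutter bar: what is pushed wholly past the bar's front face drops into the tray.
- sound_a: Sound tensile specimen: flat steel dog-bone 120 mm long (its y), heads 24 mm wide, waist 12 mm wide, 14 mm thick, 0.2 kg, a pin hole in each head. Origin: centre of its underside. Lies in a lane along the rack's y.
- sound_b: Sound specimen, the same as sound_a.
- sound_c: Sound specimen, the same as sound_a.
- bent: Misshapen specimen: the same dog-bone bent 26 degrees at the waist, so that it stands like a shallow roof: about 122 mm long, both ends down on the lane floor, its middle raised 13 mm. Origin: midway between its ends, at the height of the floor it stands on. Its y runs along it.
- broken: Misshapen specimen: a dog-bone whose head on the shutter side has snapped off at the waist; 84 mm long (its y, -42 to +42 mm from the origin), one 24 mm head at the +y end, a 12 mm wide stump toward the shutter, 14 mm thick. Origin: centre of its underside.
- mortar: White porcelain mortar, 110 mm across, 59 mm high, loose on the bench, to be left alone. Origin: centre of its underside.
- white_bottle: White screw-cap bottle, 62 mm across, 128 mm high, loose, to be left alone. Origin: centre of its underside.
- driver: Red-handled screwdriver, 178 mm long, loose on the bench, to be left alone. Origin: under its middle.
Things that resemble listed ones, but are neither listed nor needed, are in the scene too. What is shaped like the broken but brown or orange is not meant. Leave any purple or yellow look-alike of the bent alone.

How it is judged:
By the outcome, as a careful person would: the job done as asked, in the order asked, and still so for the second after the job is handed in, with the robot touching nothing.
It also fails if it takes over 58 s, if anything falls off the work surface, if the arm or the gripper's body presses on something with over 40 N, if the wrist force passes 120 N, or if a joint passes its speed limit or range.

### The arm

A 7-joint arm with a two-finger parallel gripper is mounted at the origin on a cart in front of the work surface, level with it; the furniture and walls round the work are solid. World frame = base frame: x ahead of the robot, y to its left, z up, the work surface at z = 0. Lengths are in m, angles in rad, forces in N, time in s.
With the tool pointing down it reaches from about 0.4 to 0.85 m from the base axis. Payload 4.5 kg.
Tool frame: the origin (TCP) lies on the centre line of the jaws, within the pads' length; the fingertips stand 14 mm ahead of it and the grasp point (between the pads) lies 5 mm behind it (r.tcp_to_tips is the z of the fingertips in the tool frame, in m); z points along the fingers, y is the direction in which the jaws open and shut (so a half turn about z gives the same grasp; the last joint's range is limited). The gripper opens to 88 mm and grips with 3 to 60 N. Pads are 18 mm wide; open, the fingers measure 123 mm over their backs; the gripper's body (75 mm by 187 mm) begins 45 mm behind the grasp point.
Start: joints at [1.358, 0.689, -0.195, 1.565, 0.157, 0.902, -0.215], TCP at [0.153, -0.606, 0.253] pointing down, gripper open.
Joint ranges: [-3.01, 3.01], [-0.46, 2.08], [-1.47, 1.51], [0.13, 2.56], [-1, 4.14], [0.04, 2.09], [-2.66, 2.66]. Speed limits (rad/s): [2.57, 2.57, 3.14, 3.14, 3.14, 3.14, 3.14].

### API

Orientations are given as a unit quaternion [x, y, z, w].
In Python, from plant import r, viewer gives the robot as it stands.
- The arm moves only by the shell command python3 -m inch 'ROWS' [FORCE]. ROWS is JSON, a list of rows, each a list of 3 entries, a list of its own where there are three numbers: the closure, from 0 (fully open) to 1 (shut), then the shift along the tool's x, y, z in cm, then the turn about the tool's z in degrees. In form: [[fingers, [x, y, z], yaw], ...]. A call has 1 to 20 rows; each row is the pose to reach, as a shift and turn from the pose commanded when the call began, along the tool's axes at that moment; what a row does not reach only later rows make up. A row lasts 1/10 s, in which the tool goes at most 50 mm and 8.59 degrees, less where a joint would pass 70% of its speed; a pose out of reach is approached as far as the arm can. A call with a gripper value outside its range is refused whole. The fingers move at their own pace and stop on an object; FORCE is the grip in N (left out, the last holds). Time passes only in rows, so rows that repeat a pose let the fingers close. It gives the time, the measured TCP pose, the force and the opening at its end, in the units of the state.
- r.get_state(): the state, without advancing time (a new reading comes with each control period).
- viewer.snapshot(name): name is "side" or "top" or "wrist"; returns the picture (384x512x3 uint8, red, green, blue); there is no depth.
- viewer.camera_params(name): a dict with "intrinsics" (3x3 intrinsics, pixels), "k1" (the pictures are not rectified: a ray, as slopes to the right and down, at radius r is drawn at 1 + k1 r^2 times it, then the intrinsics apply), "world_to_cam" (4x4, takes a point from world to camera coordinates). Camera axes: x right, y up, looking along -z (the intrinsics and any distortion apply to the point x, -y, -z); pixel columns grow to the right and rows downward; lengths in m; the calibration is good to about 2 mm. A picture is of the moment at which its call begins: read the wrist's pose just before it. camera_params takes no time and is no camera call; for the wrist camera it gives the pose at the moment of the call.
- r.finish_job(): hands the job in, once; it reports no verdict.
Trained networks look in the newest picture that a camera, given by its name, has taken for a name from the list of things; names that differ only in an ending like _2 or _b are one class to them, and where a whole thing is asked for, a point or a joint stands for the part that bears it (a point fixed in the world has none). Each returns a list of dicts, best first, with "p" (0 to 1); they miss things now and then, are a little off and sometimes report something else, mostly with a low value. They report only what shows in the picture. A call takes as long as a camera call. They do not tell look-alikes from the thing itself.
- viewer.outline_of(camera, name): "pixels" (384x512 bool, what is visible of it) and "bbox" ([left, top, width, height] in pixels, round what is visible of it).
The state is a dict: "clock": time; "q": joint angles; "qd": joint speeds; "joint_torque": joint torques, N m; "tool_pos": TCP position; "eef_rot": TCP orientation; "contact_force": force on the tool from outside, world axes, zero at the start; "moment": the same for the moment, N m; "opening": opening from 0.0 (shut) to 1.0 (fully open).
Only numpy, scipy, OpenCV 4.12 (cv2) and the standard library are available. Lean on these libraries where they do the work, as an engineer would, in place of code of your own. Each camera call takes 0.05 s, during which the arm holds its last target.

## Working session

There is one attempt and no reset: what is moved stays moved. The work goes in short steps, Python scripts to look and compute and a shell command to move; the robot and the scene stay as the last step left them, time stands still between calls to the robot, and variables do not carry over. Pictures are saved under pics/ and viewed, and the job is handed in when it is done.

```bash
ls; mkdir -p pics; python3 - <<'E'
from plant import r, viewer
import cv2,numpy as np
s=r.get_state(); print(s['clock'],s['tool_pos'],s['eef_rot'],s['opening'],r.tcp_to_tips)
for n in ['top','side','wrist']:
    im=viewer.snapshot(n); cv2.imwrite(f'pics/{n}0.png',im[:,:,::-1]); p=viewer.camera_params(n); print(n,p)
E
```

```text
pics
0.0 [ 0.15250501 -0.60546942  0.25190594] [ 9.92390059e-01  1.23130417e-01 -1.71480874e-04 -9.16986048e-04] 1.001255377445229 0.014
top {'intrinsics': array([[458.39192183,   0.        , 256.7748087 ],
       [  0.        , 458.39192183, 188.71933025],
       [  0.        ,   0.        ,   1.        ]]), 'k1': -0.007787327496571198, 'world_to_cam': array([[ 0.0038462 , -0.99983654, -0.01766659, -0.03714373],
       [ 0.99762955,  0.0026227 ,  0.06876338, -0.53183004],
       [-0.0687058 , -0.01788919,  0.99747656, -1.59716154],
       [ 0.        ,  0.        ,  0.        ,  1.        ]])}
side {'intrinsics': array([[434.13231259,   0.        , 252.20634864],
       [  0.        , 434.13231259, 186.61152147],
       [  0.        ,   0.        ,   1.        ]]), 'k1': -0.14010187365039076, 'world_to_cam': array([[-0.29488633,  0.95544931,  0.0125963 ,  0.20833623],
       [-0.84368062, -0.26653413,  0.46600705,  0.41366592],
       [ 0.44860346,  0.12679186,  0.88469134, -1.52069075],
       [ 0.        ,  0.        ,  0.        ,  1.        ]])}
wrist {'intrinsics': array([[330.14390149,   0.        , 253.28519936],
       [  0.        , 330.14390149, 195.25863728],
       [  0.        ,   0.        ,   1.        ]]), 'k1': -0.03134127470203096, 'world_to_cam': array([[ 2.45642105e-01, -9.69360544e-01, -3.03634412e-04,
        -6.24846165e-01],
       [ 9.35723086e-01,  2.37199936e-01, -2.61071825e-01,
         3.78172490e-02],
       [ 2.53144748e-01,  6.38461147e-02,  9.65319331e-01,
        -3.87799427e-01],
       [ 0.00000000e+00,  0.00000000e+00,  0.00000000e+00,
         1.00000000e+00]])}
```

View pics/top0.png

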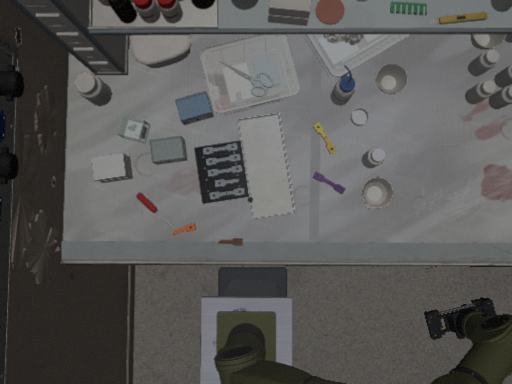

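View pics/side0.png

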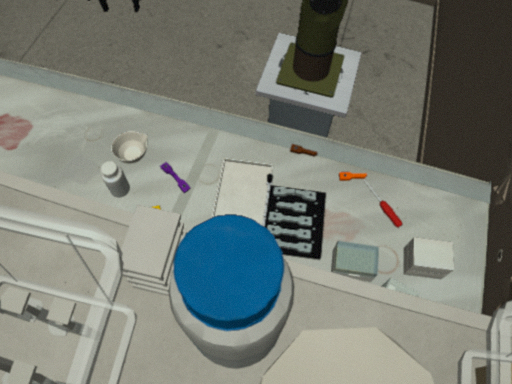

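View pics/wrist0.png

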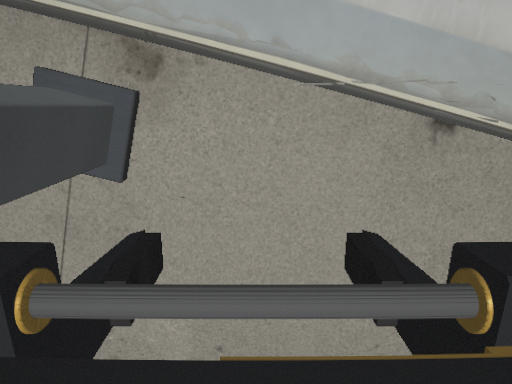

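```bash
cat > h.py <<'E'
import numpy as np,cv2
from plant import r, viewer
from scipy.spatial.transform import Rotation as R
def proj(P,p):
    P=np.atleast_2d(P); c=P@p['world_to_cam'][:3,:3].T+p['world_to_cam'][:3,3]
    u=c[:,0]/-c[:,2]; v=-c[:,1]/-c[:,2]; f=1+p['k1']*(u*u+v*v); K=p['intrinsics']
    return np.c_[u*f*K[0,0]+K[0,2], v*f*K[1,1]+K[1,2]]
def unproj(px,p,z):
    K=p['intrinsics'];px=np.atleast_2d(np.float64(px))
    d=np.c_[(px[:,0]-K[0,2])/K[0,0],(px[:,1]-K[1,2])/K[1,1]]
    s=d.copy()
    for _ in range(20): s=d/(1+p['k1']*(s**2).sum(1,keepdims=True))
    M=p['world_to_cam'];Rm=M[:3,:3];o=-Rm.T@M[:3,3]
    w=np.c_[s[:,0],-s[:,1],-np.ones(len(s))]@Rm
    return o+w*((z-o[2])/w[:,2])[:,None]
def zoom(im,x,y,w,h,f,name):
    c=im[y:y+h,x:x+w]; cv2.imwrite(name,cv2.resize(c[:,:,::-1],None,fx=f,fy=f,interpolation=cv2.INTER_CUBIC))
E
python3 - <<'E'
from h import *
p=viewer.camera_params('top')
im=viewer.snapshot('top'); zoom(im,185,105,120,120,5,'pics/topz.png')
for n,z in [('rack',.03),('shutter_knob',.05),('reject_tray',.016),('bent',.04),('broken',.04),('sound_a',.04),('mortar',.03),('white_bottle',.1),('driver',.02)]:
    for o in viewer.outline_of('top',n)[:6]:
        m=o['pixels'].astype(np.uint8); rc=cv2.minAreaRect(cv2.findNonZero(m)); print(n,round(o['p'],2),o['bbox'],np.round(rc[0],1),np.round(rc[1],1),round(rc[2],1),unproj(rc[0],p,z).round(3)[0,:2])
E
```

```text
rack 0.8 [193.3, 139.0, 58.9, 63.2] [222.9 173.9] [63.5 50.6] 81.7 [0.583 0.083]
shutter_knob 0.57 [251.0, 178.2, 0.5, 26.2] [248.6 188.9] [24.3  3.2] 84.3 [ 0.529 -0.008]
reject_tray 0.75 [235.2, 112.9, 59.5, 107.6] [265.9 165. ] [100.9  42.7] 81.1 [ 0.616 -0.067]
reject_tray 0.54 [206.5, 142.7, 29.2, 13.1] [219.6 148.4] [ 7.4 34.1] 81.6 [0.675 0.097]
reject_tray 0.32 [193.7, 138.1, 60.0, 67.2] [221.9 172.2] [60.8 49.2] 82.1 [0.59  0.088]
bent 0.77 [212.9, 187.9, 32.0, 11.2] [226.1 193. ] [ 7.7 34.7] 82.9 [0.515 0.071]
bent 0.48 [311.3, 126.7, 23.6, 25.6] [324.  137.6] [32.7  6.6] 57.5 [ 0.71 -0.27]
bent 0.45 [310.0, 171.7, 35.3, 24.2] [328.3 182.3] [34.1  7. ] 30.3 [ 0.553 -0.284]
broken 0.66 [172.7, 223.9, 22.4, 10.0] [183.7 228.9] [ 6.6 22.8] 71.6 [0.39  0.217]
broken 0.52 [218.7, 237.5, 20.7, 7.0] [230.  241.5] [ 7. 22.] 90.0 [0.348 0.056]
sound_a 0.6 [206.6, 167.3, 35.3, 8.0] [224.  170.2] [ 7.2 34.5] 81.3 [0.595 0.079]
sound_a 0.53 [208.1, 151.2, 31.2, 16.1] [222.9 159.2] [ 6.6 33. ] 80.5 [0.634 0.083]
sound_a 0.53 [205.4, 141.6, 30.4, 14.3] [219.5 148.3] [ 6.6 33.7] 81.9 [0.672 0.095]
sound_a 0.25 [194.6, 139.5, 58.4, 64.2] [222.2 174.3] [63.8 50.2] 80.0 [0.581 0.085]
mortar 0.97 [360.3, 177.4, 31.1, 30.0] [376.5 192. ] [30. 31.] 90.0 [ 0.521 -0.453]
white_bottle 0.54 [359.6, 150.5, 27.4, 17.1] [373. 157.] [17.9 25. ] 63.4 [ 0.634 -0.426]
driver 0.74 [237.2, 112.0, 59.9, 107.9] [265.7 165.5] [102.   44.4] 80.7 [ 0.614 -0.067]
driver 0.49 [136.9, 191.3, 20.6, 20.9] [147.  202.5] [26.2  7.8] 45.0 [0.482 0.352]
```

View pics/topz.png

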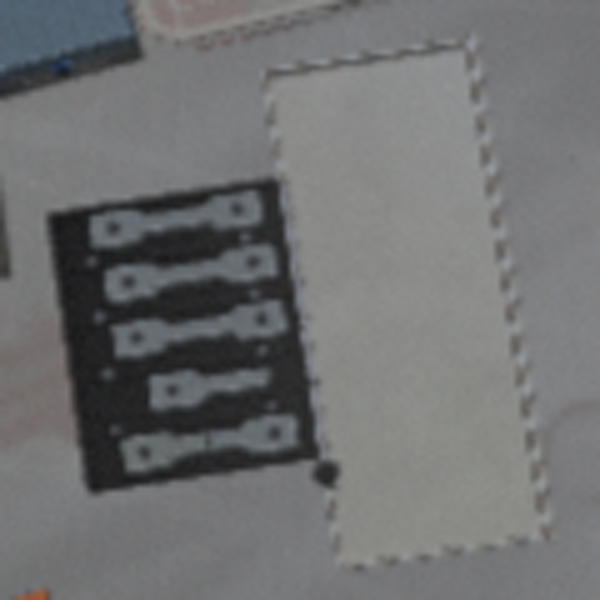

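The five specimens from the bench edge inwards are: bent in lane -80 (~(227,194), crease visible), broken in lane -40 (~(227,183)), and three sound. The look-alikes lie outside the rack: purple (328,182), yellow (324,138), orange (184,229), brown (230,241). I'll take a closer look from above the rack.

```bash
python3 -m inch '[[0.5,[10,-10,0],1],[0.5,[20,-20,0],2],[0.5,[30,-30,0],4],[0.5,[40,-40,0],5.6],[0.5,[51.2,-52.7,0],5.6],[0.5,[51.2,-52.7,0],5.6],[0.5,[51.2,-52.7,0],5.6],[0.5,[51.2,-52.7,0],5.6],[0.5,[51.2,-52.7,0],5.6],[0.5,[51.2,-52.7,0],5.6],[0.5,[51.2,-52.7,0],5.6],[0.5,[51.2,-52.7,0],5.6],[0.5,[51.2,-52.7,0],5.6],[0.5,[51.2,-52.7,0],5.6],[0.5,[51.2,-52.7,0],5.6],[0.5,[51.2,-52.7,0],5.6],[0.5,[51.2,-52.7,0],5.6],[0.5,[51.2,-52.7,0],5.6]]' 20
python3 - <<'E'
from h import *
s=r.get_state(); print(s['clock'],s['tool_pos'],s['eef_rot'])
p=viewer.camera_params('wrist'); im=viewer.snapshot('wrist'); np.save('w1.npy',im); import pickle; pickle.dump((p,s['tool_pos'],s['eef_rot']),open('w1.pkl','wb'))
cv2.imwrite('pics/w1.png',cv2.resize(im[:,:,::-1],None,fx=1.5,fy=1.5))
E
```

```text
clock: 2.45
tool_pos: [0.5197, 0.0284, 0.2527]
eef_rot: [0.997, 0.073, -0.001, 0.001]
contact_force: [-0.5, -0.7, 0.1]
opening: 0.497
2.45 [0.51973222 0.02841929 0.25265046] [ 9.97299481e-01  7.34379832e-02 -5.12166415e-04  5.87524936e-04]
```

View pics/w1.png

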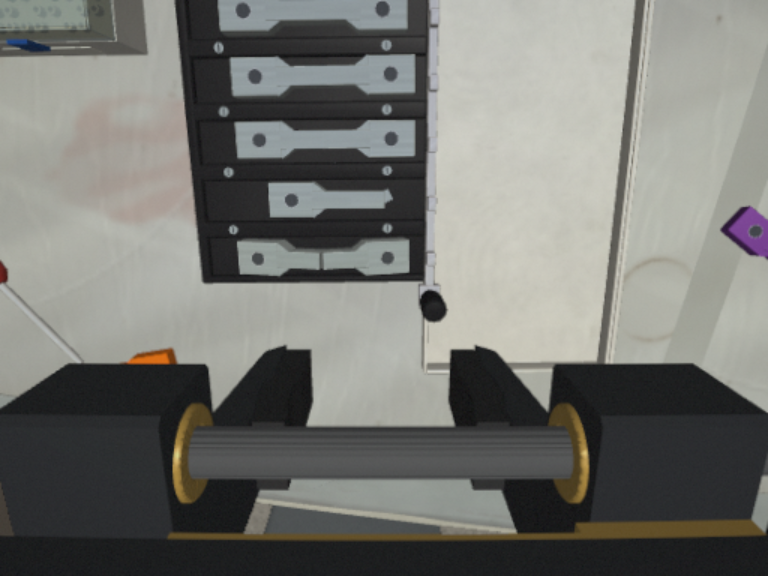

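```bash
cat > fit.py <<'E'
from h import *
import pickle
from scipy.optimize import least_squares
p,tp,tr=pickle.load(open('w1.pkl','rb'))
M=p['world_to_cam']; print('cam',-M[:3,:3].T@M[:3,3])
L=np.array([[233,230],[228,172],[223,112],[219,47]])/1.5; Rr=np.array([[388,229],[387,171],[387,110],[386,45]])/1.5
X=np.array([-.06,-.02,.02,.06])
def W(t,P): # rack->world
    c,s=np.cos(t[2]),np.sin(t[2]); P=np.atleast_2d(P); return np.c_[t[0]+c*P[:,0]-s*P[:,1],t[1]+s*P[:,0]+c*P[:,1],P[:,2]]
knob=np.array([[433,312]])/1.5
def f(v):
    t=v[:3]
    a=proj(W(t,np.c_[X,np.full(4,v[3]),np.full(4,.032)]),p)-L
    b=proj(W(t,np.c_[X,np.full(4,v[4]),np.full(4,.032)]),p)-Rr
    return np.r_[a.ravel(),b.ravel()]
ref=None
# y from outer edges, handled by measured edges: right edge of rack top (z .032) y=-.0825, left +.0825
E1=np.array([[193,120],[199,200],[425,130],[425,220]])/1.5
def g(v):
    e=proj(W(v[:3],[[.0,.0,0]]),p)
    return f(v)
s=least_squares(lambda v:np.r_[f(v),(v[3]+v[4]-v[5])],[.58,.08,.15,.06,-.06,0])
v=s.x; print(v, np.abs(f(v)).max())
t=v[:3].copy()
def inv(t,w):
    c,s=np.cos(t[2]),np.sin(t[2]); d=w[:,:2]-t[:2]; return np.c_[c*d[:,0]+s*d[:,1],-s*d[:,0]+c*d[:,1]]
# edges along the rack: outer top edges
print('pts rack', inv(t,unproj(np.array([[182,60],[196,200],[425,60],[425,220],[205,278],[424,278]])/1.5,p,.032))*1e3)
print('knob top', inv(t,unproj(knob,p,.0635))*1e3, 'base', inv(t,unproj(np.array([[431,293]])/1.5,p,.036))*1e3)
E
python3 fit.py; python3 - <<'E'
from h import *
im=np.load('w1.npy'); zoom(im,120,140,180,100,4,'pics/w1z.png')
E
```

```text
cam [0.58483047 0.03793085 0.38450134]
[ 0.4336519   1.07747761  0.15577636 -0.94574784 -1.05609183 -2.0018398 ] 0.4508401080071849
pts rack [[   52.87419457  -920.87624693]
 [  -38.722996    -921.31226126]
 [   51.04485483 -1081.32196463]
 [  -54.2424635  -1082.86563901]
 [  -95.2610786   -922.17357228]
 [  -96.57577646 -1082.80835165]]
knob top [[ -112.79784653 -1086.40905273]] base [[ -106.90588316 -1087.73001487]]
```

View pics/w1z.png

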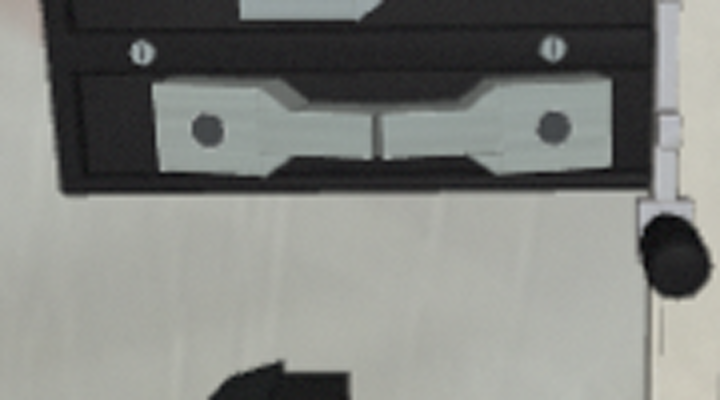

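```bash
cat >> h.py <<'E'
def toolmove(target, yaw_deg=None, s=None):
    """shift in tool axes cm from measured pose to world target; yaw of tool x wanted"""
    s=s or r.get_state(); Rm=R.from_quat(s['eef_rot']).as_matrix()
    d=Rm.T@(np.array(target)-s['tool_pos'])*100
    a=np.degrees(np.arctan2(Rm[1,0],Rm[0,0]))
    return d.round(2), (None if yaw_deg is None else round(-(yaw_deg-a),2))
T=np.array([0.4336519+1.0008*np.sin(.15578),1.07747761-1.0008*np.cos(.15578),.15578])
def W(P,t=T):
    c,s=np.cos(t[2]),np.sin(t[2]); P=np.atleast_2d(P); return np.c_[t[0]+c*P[:,0]-s*P[:,1],t[1]+s*P[:,0]+c*P[:,1],P[:,2]]
def inv(w,t=T):
    c,s=np.cos(t[2]),np.sin(t[2]);w=np.atleast_2d(w); d=w[:,:2]-t[:2]; return np.c_[c*d[:,0]+s*d[:,1],-s*d[:,0]+c*d[:,1]]
E
python3 - <<'E'
from h import *
import pickle
p,tp,tr=pickle.load(open('w1.pkl','rb'))
print(T)
k=unproj(np.array([[289.75,207.75]]),p,.0635); print(k,inv(k)*1e3)
print(inv(unproj([[120+612/4,140+110/4],[120+155/4,140+120/4]],p,.04))*1e3, 'tcp now',inv(r.get_state()['tool_pos'])*1e3)
print('broken',inv(unproj(np.array([[269,200],[392,197]])/1.5,p,.04))*1e3)
print('tray', inv(unproj(np.array([[425,372],[604,362],[636,60]])/1.5,p,.016))*1e3)
for z in (.12,.054): print(toolmove([k[0,0],k[0,1],z],np.degrees(T[2])))
pt=viewer.camera_params('top'); print(proj(W([[-.1,.0825,.032],[.1,.0825,.032],[-.1,-.0825,.032],[-.11,-.0865,.0635]]),pt)-[185,105],)
E
```

```text
[0.58892672 0.08879648 0.15578   ]
[[ 0.49119799 -0.01432251  0.0635    ]] [[-112.54430232  -86.70762568]]
[[-75.18942814 -70.74098986]
 [-76.85864502  50.47047273]] tcp now [[-77.75319083 -49.17855888]]
broken [[-38.67806709  26.08675234]
 [-37.38523833 -58.44778479]]
tray [[-178.40228012  -85.55377746]
 [-171.28215092 -230.33873943]
 [  54.14122031 -228.67499956]]
(array([-3.43,  3.77, 13.28]), np.float64(-0.54))
(array([-3.43,  3.76, 19.88]), np.float64(-0.54))
[[17.19423939 98.8991015 ]
 [ 9.08776837 42.80482687]
 [63.87833968 91.71590881]
 [65.15223229 93.95176429]]
```

```bash
python3 -m inch '[[0.5,[-3.4,3.8,3],-0.5],[0.5,[-3.4,3.8,8],-0.5],[0.5,[-3.4,3.8,12],-0.5],[0.5,[-3.4,3.8,14],-0.5],[0.5,[-3.4,3.8,14],-0.5],[0.5,[-3.4,3.8,14],-0.5]]' 20
python3 - <<'E'
from h import *
s=r.get_state(); print(s['clock'],s['tool_pos'],s['eef_rot'])
p=viewer.camera_params('wrist'); im=viewer.snapshot('wrist')
cv2.imwrite('pics/w2.png',cv2.resize(im[:,:,::-1],None,fx=1.5,fy=1.5))
print(toolmove([.4912,-.0143,.053]))
for z in (.039,.0635): print(proj([[.4912,-.0143,z]],p)*1.5)
E
```

```text
clock: 3.1
tool_pos: [0.4925, -0.0136, 0.1132]
eef_rot: [0.997, 0.078, 0.0, 0.0]
contact_force: [0.2, -0.3, 1.2]
opening: 0.498
3.1 [ 0.49245102 -0.0135839   0.11321471] [9.96953827e-01 7.79935974e-02 4.91455806e-06 2.56162905e-04]
(array([-0.21,  0.07,  6.08]), None)
[[379.78211535 317.79659361]]
[[379.86110014 337.26019145]]
```

View pics/w2.png

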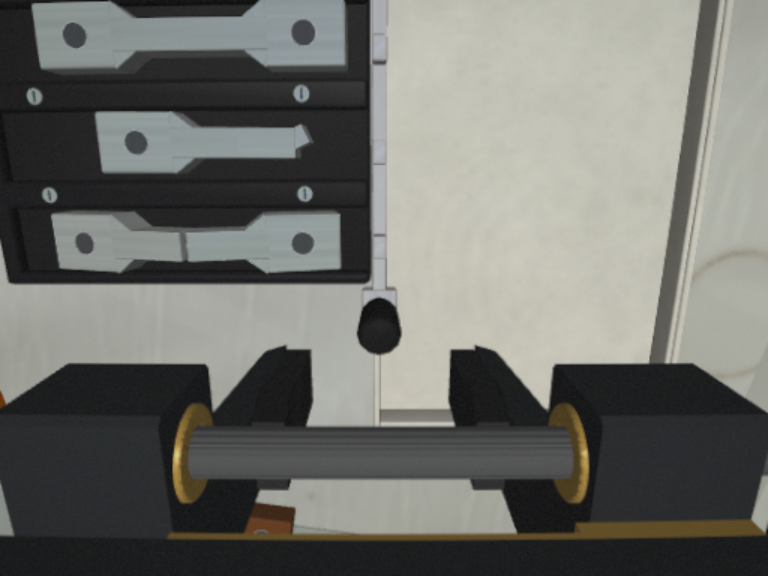

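```bash
python3 -m inch '[[0.5,[0,0,3],0],[0.5,[0,0,5],0],[0.5,[0,0,6],0],[0.6,[0,0,6],0],[0.8,[0,0,6],0],[1,[0,0,6],0],[1,[0,0,6],0],[1,[0,0,6],0],[1,[0,0,6],0]]' 20
python3 - <<'E'
from h import *
s=r.get_state(); print(s['clock'],inv(s['tool_pos'])*1e3)
im=viewer.snapshot('wrist')
cv2.imwrite('pics/w3.png',im[:,:,::-1])
E
```

```text
clock: 4.05
tool_pos: [0.4932, -0.0129, 0.0536]
eef_rot: [0.997, 0.079, 0.001, 0.0]
contact_force: [0.5, -0.4, 6.6]
opening: 0.194
4.05 [[-110.38684752  -85.64295633]]
```

View pics/w3.png

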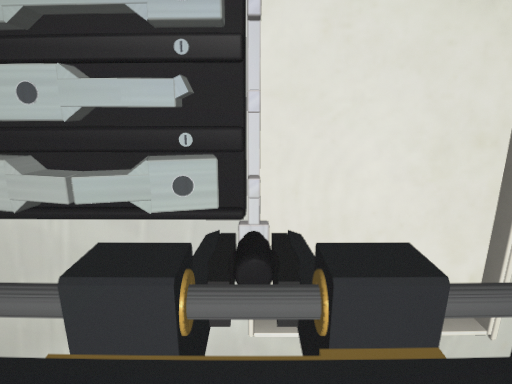

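```bash
python3 -m inch '[[1,[-0.3,0,0],0],[1,[-0.7,0,0],0],[1,[-1.1,0,0],0],[1,[-1.5,0,0],0],[1,[-1.8,0,0],0],[1,[-2.1,0,0],0],[1,[-2.2,0,0],0],[1,[-2.2,0,0],0],[1,[-2.2,0,0],0]]' 20
python3 - <<'E'
from h import *
s=r.get_state(); print(s['clock'],inv(s['tool_pos'])*1e3)
im=viewer.snapshot('wrist')
cv2.imwrite('pics/w4.png',im[:,:,::-1])
E
```

```text
clock: 5.0
tool_pos: [0.4762, -0.0156, 0.0537]
eef_rot: [0.997, 0.079, 0.006, -0.0]
contact_force: [7.6, -0.7, 2.4]
opening: 0.189
5.0 [[-127.55020291  -85.63940087]]
```

View pics/w4.png

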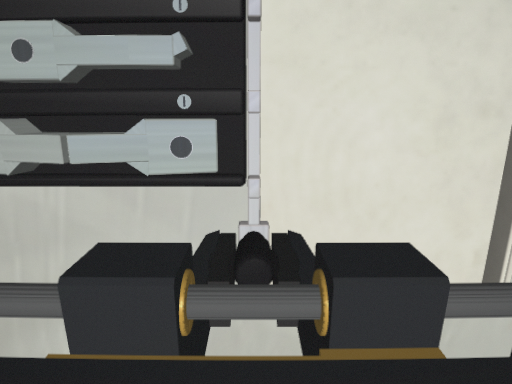

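```bash
python3 -m inch '[[1,[-0.3,0,0],0],[1,[-0.5,0,0],0],[1,[-0.5,0,0],0],[1,[-0.5,0,0],0]]' 30
python3 - <<'E'
from h import *
s=r.get_state(); print(s['clock'],inv(s['tool_pos'])*1e3)
im=viewer.snapshot('wrist')
zoom(im,100,60,200,180,4,'pics/w5.png')
E
```

```text
clock: 5.45
tool_pos: [0.4761, -0.0156, 0.0538]
eef_rot: [0.997, 0.079, 0.01, -0.0]
contact_force: [14.3, -0.0, -2.7]
opening: 0.186
5.45 [[-127.67089672  -85.61950136]]
```

View pics/w5.png

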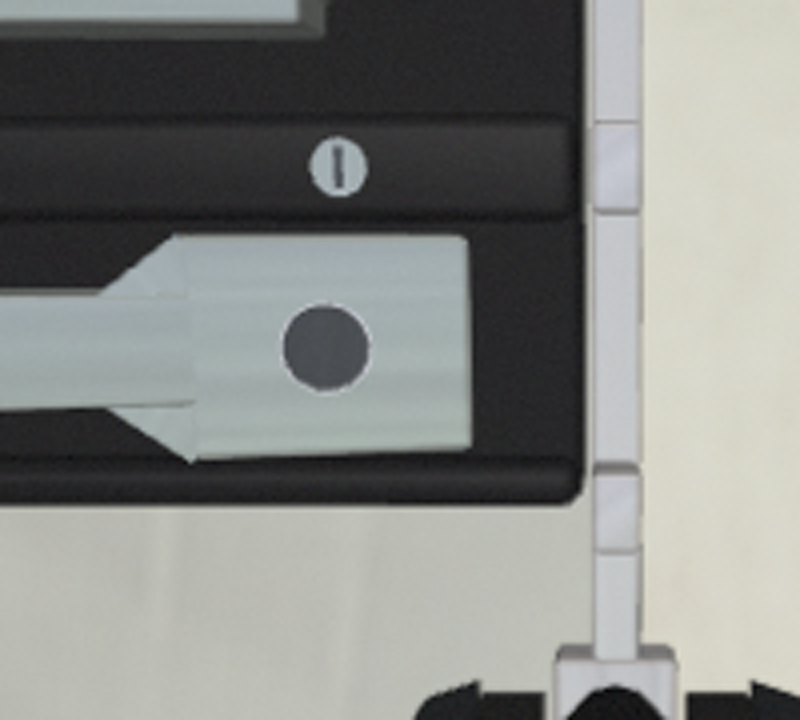

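```bash
python3 -m inch '[[1,[0.6,0,0],0],[0.9,[0.7,0,0],0],[0.6,[0.7,0,0],0],[0.5,[0.7,0,0],0],[0.5,[0.7,0,0],0],[0.5,[0.7,0,-2],0],[0.5,[0.7,0,-5],0],[0.5,[0.7,0,-5],0],[0.5,[0.7,0,-5],0]]' 20
python3 - <<'E'
from h import *
s=r.get_state(); print(s['clock'],inv(s['tool_pos'])*1e3)
w=W([[-.08,.082,.07],[-.08,.082,.049]]); print([toolmove(a,np.degrees(T[2])) for a in w])
im=viewer.snapshot('wrist')
cv2.imwrite('pics/w6.png',im[:,:,::-1])
E
```

```text
clock: 6.4
tool_pos: [0.4725, -0.0157, 0.1029]
eef_rot: [0.997, 0.079, 0.0, -0.0]
contact_force: [-0.5, 1.1, 0.5]
opening: 0.498
6.4 [[-131.19941237  -85.20231842]]
[(array([  5.15, -16.71,   3.29]), np.float64(0.12)), (array([  5.15, -16.71,   5.39]), np.float64(0.12))]
```

View pics/w6.png

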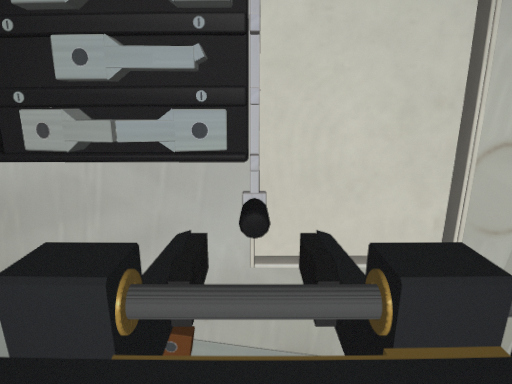

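```bash
python3 -m inch '[[0.7,[2,-5,0],0],[0.9,[4,-9,0],0],[1,[5.1,-13,0],0],[1,[5.1,-16.7,0],0],[1,[5.1,-16.7,2],0],[1,[5.1,-16.7,3.5],0],[1,[5.1,-16.7,3.5],0],[1,[5.1,-16.7,3.5],0]]' 30
python3 - <<'E'
from h import *
s=r.get_state(); print(s['clock'],inv(s['tool_pos'])*1e3)
w=W([[-.08,.082,.049]]); print([toolmove(a,np.degrees(T[2])) for a in w])
im=viewer.snapshot('wrist')
cv2.imwrite('pics/w7.png',im[:,:,::-1])
E
```

```text
clock: 7.25
tool_pos: [0.4962, 0.1567, 0.0669]
eef_rot: [0.997, 0.079, -0.001, 0.001]
contact_force: [-0.3, -0.0, -0.9]
opening: 0.005
7.25 [[-81.11463467  81.44834092]]
[(array([ 0.12, -0.06,  1.79]), np.float64(0.1))]
```

View pics/w7.png

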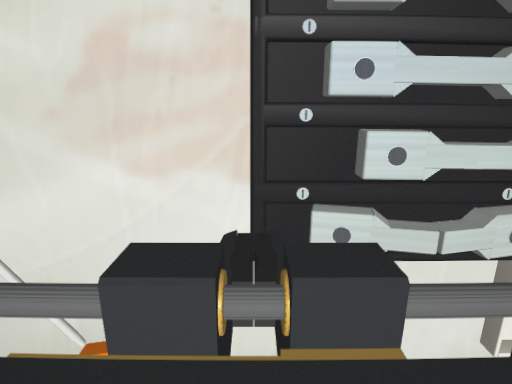

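```bash
python3 -m inch '[[1,[0.1,0,1],0],[1,[0.1,0,1.8],0],[1,[0.1,0,1.8],0],[1,[0.1,0.6,1.8],0],[1,[0.1,1.2,1.8],0],[1,[0.1,1.8,1.8],0],[1,[0.1,2.6,1.8],0],[1,[0.1,3.6,1.8],0],[1,[0.1,4.8,1.8],0],[1,[0.1,6,1.8],0],[1,[0.1,7.2,1.8],0],[1,[0.1,8.2,1.8],0],[1,[0.1,9,1.8],0],[1,[0.1,9,1.8],0]]' 30
python3 - <<'E'
from h import *
s=r.get_state(); print(s['clock'],inv(s['tool_pos'])*1e3)
im=viewer.snapshot('wrist')
cv2.imwrite('pics/w8.png',im[:,:,::-1])
im=viewer.snapshot('side'); zoom(im,180,140,180,140,4,'pics/s8.png')
E
```

```text
clock: 8.7
tool_pos: [0.5123, 0.0667, 0.0498]
eef_rot: [0.997, 0.078, 0.0, 0.0]
contact_force: [-0.0, 0.1, -0.1]
opening: 0.002
8.7 [[-79.08556664  -9.90101145]]
```

View pics/w8.png

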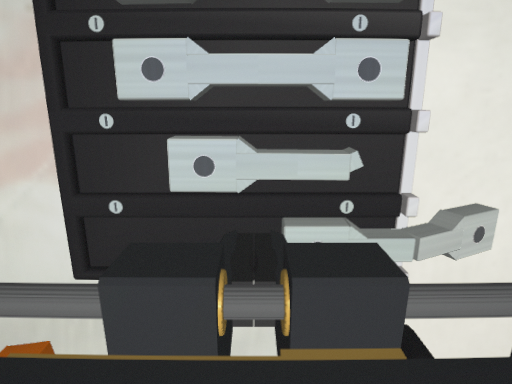

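View pics/s8.png

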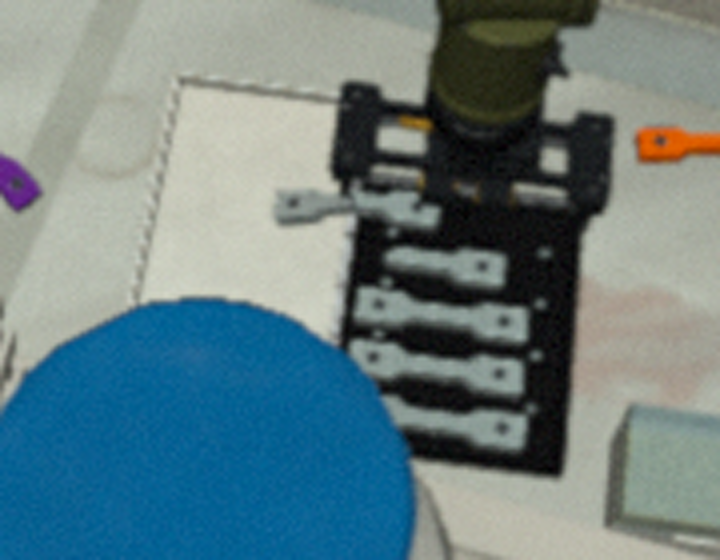

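```bash
python3 -m inch '[[1,[-0.1,0.8,0],0],[1,[-0.1,1.6,0],0],[1,[-0.1,2.4,0],0],[1,[-0.1,3.2,0],0],[1,[-0.1,4,0],0],[1,[-0.1,4.6,0],0],[1,[-0.1,4.6,0],0]]' 30
python3 - <<'E'
from h import *
s=r.get_state(); print(s['clock'],inv(s['tool_pos'])*1e3)
im=viewer.snapshot('wrist')
cv2.imwrite('pics/w9.png',im[:,:,::-1])
im=viewer.snapshot('side'); zoom(im,180,140,180,140,4,'pics/s9.png')
E
```

```text
clock: 9.5
tool_pos: [0.5184, 0.0213, 0.0498]
eef_rot: [0.997, 0.078, 0.0, 0.0]
contact_force: [-0.5, 0.2, 0.1]
opening: 0.002
9.5 [[-80.12673568 -55.75904419]]
```

View pics/w9.png

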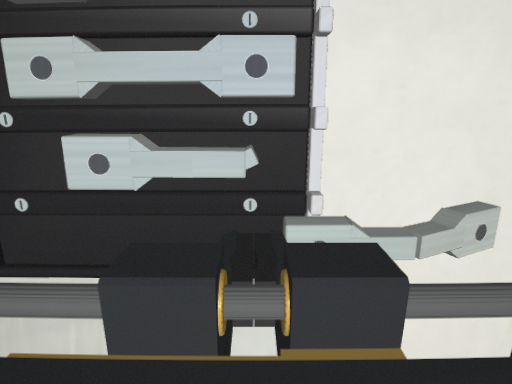

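View pics/s9.png

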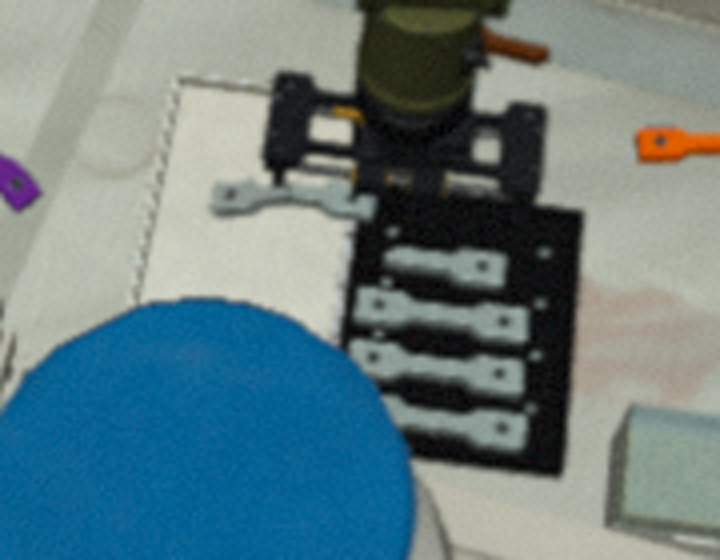

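```bash
python3 - <<'E'
from h import *
s=r.get_state(); print(s['joint_torque'].round(1))
im=viewer.snapshot('wrist'); zoom(im,260,170,252,110,3,'pics/w9z.png')
im=viewer.snapshot('top'); zoom(im,195,140,100,80,7,'pics/t9z.png')
E
```

```text
[  0.5 -50.5   1.2  -4.5   0.   -0.1   0. ]
```

View pics/w9z.png

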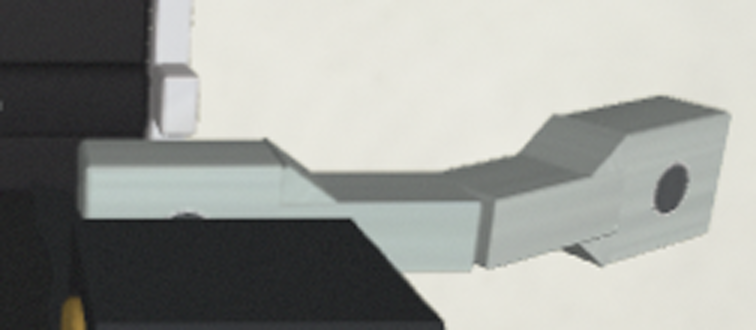

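View pics/t9z.png

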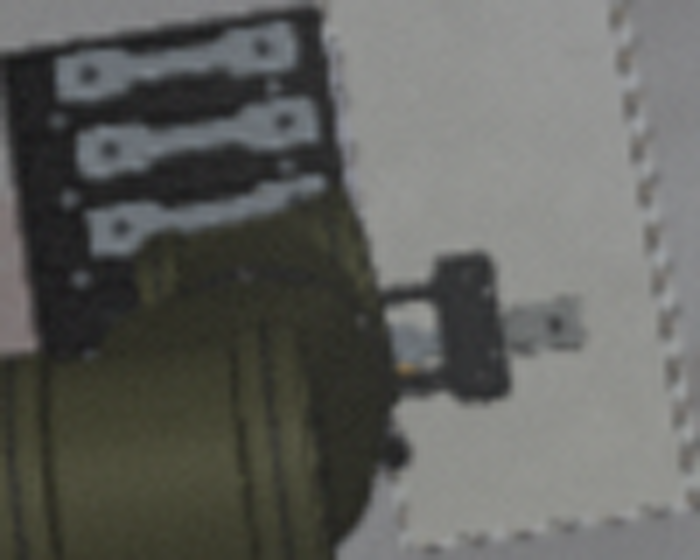

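```bash
python3 -m inch '[[1,[0,0.6,0],0],[1,[0,1.2,0],0],[1,[0,1.7,0],0],[1,[0,2.1,0],0],[1,[0,2.5,0],0],[1,[0,2.5,0],0],[1,[0,2.5,0],0]]' 30
python3 - <<'E'
from h import *
s=r.get_state(); print(s['clock'],inv(s['tool_pos'])*1e3)
im=viewer.snapshot('wrist')
cv2.imwrite('pics/w10.png',im[:,:,::-1])
im=viewer.snapshot('side'); zoom(im,180,140,180,140,4,'pics/s10.png')
E
```

```text
clock: 10.4
tool_pos: [0.5222, -0.0021, 0.0497]
eef_rot: [0.997, 0.079, -0.0, 0.0]
contact_force: [0.6, -0.5, -0.1]
opening: 0.007
10.4 [[-80.0621422  -79.39185144]]
```

View pics/w10.png

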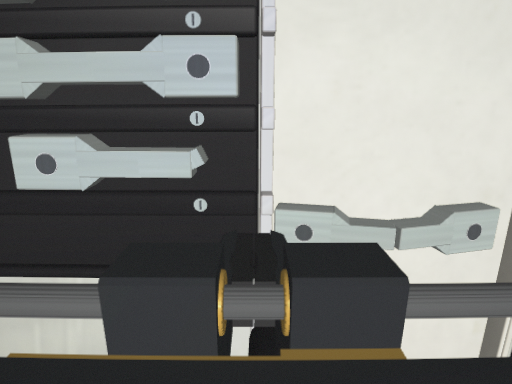

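View pics/s10.png

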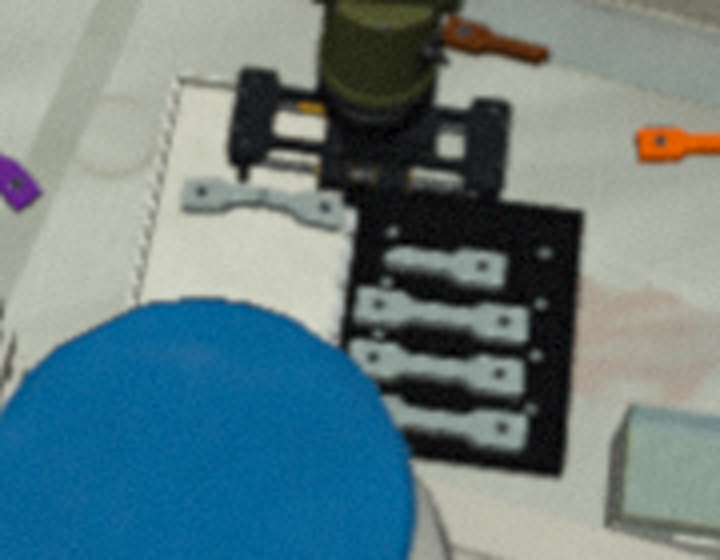

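```bash
python3 -m inch '[[1,[0,0,-2],0],[1,[0,0,-4],0],[1,[1,-4,-5],0],[1,[3,-8,-5],0],[1,[4,-12,-5],0],[1,[4,-13.8,-4],0],[1,[4,-13.8,-2],0],[1,[4,-13.8,-2],0],[1,[4,-13.8,-2],0]]' 30
python3 - <<'E'
from h import *
s=r.get_state(); print(s['clock'],inv(s['tool_pos'])*1e3)
im=viewer.snapshot('wrist')
cv2.imwrite('pics/w11.png',cv2.resize(im[:,:,::-1],None,fx=1.5,fy=1.5))
w=W([[-.04,.058,.0495]]); print([toolmove(a,np.degrees(T[2])) for a in w])
E
```

```text
clock: 11.4
tool_pos: [0.5396, 0.1402, 0.0697]
eef_rot: [0.997, 0.079, -0.001, 0.0]
contact_force: [0.1, 0.1, 1.0]
opening: 0.007
11.4 [[-40.71732571  58.40643903]]
[(array([0.03, 0.01, 2.06]), np.float64(0.06))]
```

View pics/w11.png

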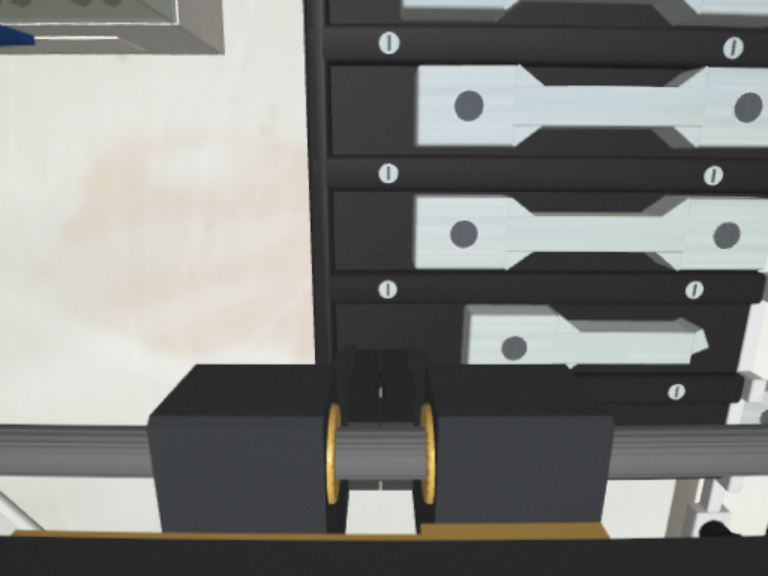

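```bash
python3 -m inch '[[1,[0,0,1],0],[1,[0,0,2],0],[1,[0,0,2],0],[1,[0,0.7,2],0],[1,[0,1.3,2],0],[1,[0,1.9,2],0],[1,[0,2.8,2],0],[1,[0,3.8,2],0],[1,[0,4.8,2],0],[1,[0,5.8,2],0],[1,[0,6.8,2],0],[1,[0,7.8,2],0],[1,[0,8.8,2],0],[1,[0,9.6,2],0],[1,[0,10.4,2],0],[1,[0,11.2,2],0],[1,[0,12,2],0],[1,[0,12,2],0]]' 30
python3 - <<'E'
from h import *
s=r.get_state(); print(s['clock'],inv(s['tool_pos'])*1e3)
im=viewer.snapshot('wrist')
cv2.imwrite('pics/w12.png',cv2.resize(im[:,:,::-1],None,fx=1.5,fy=1.5))
E
```

```text
clock: 13.25
tool_pos: [0.5588, 0.0197, 0.0495]
eef_rot: [0.997, 0.078, -0.0, 0.001]
contact_force: [-0.1, -0.2, 0.3]
opening: 0.008
13.25 [[-40.52562738 -63.56898126]]
```

View pics/w12.png

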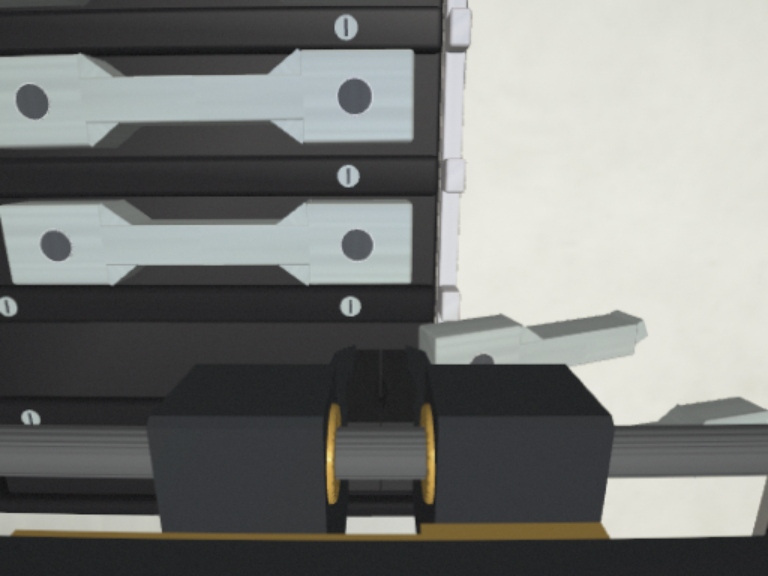

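```bash
python3 -m inch '[[1,[0,0.5,0],0],[1,[0,1,0],0],[1,[0,1.5,0],0],[1,[0,1.9,0],0],[1,[0,2.3,0],0],[1,[0,2.3,0],0],[1,[0,2.3,0],0],[1,[0,2.3,-3],0],[1,[-2,2.3,-6],0],[1,[-4,2.3,-9],0],[1,[-5,2.3,-11],0],[1,[-5,2.3,-11],0],[1,[-5,2.3,-11],0]]' 30
python3 - <<'E'
from h import *
s=r.get_state(); print(s['clock'],inv(s['tool_pos'])*1e3)
im=viewer.snapshot('wrist')
cv2.imwrite('pics/w13.png',cv2.resize(im[:,:,::-1],None,fx=1.5,fy=1.5))
E
```

```text
clock: 14.6
tool_pos: [0.5136, -0.008, 0.1598]
eef_rot: [0.997, 0.079, 0.001, -0.0]
contact_force: [-0.2, -0.0, -0.3]
opening: 0.005
14.6 [[-89.47587984 -83.9280288 ]]
```

View pics/w13.png

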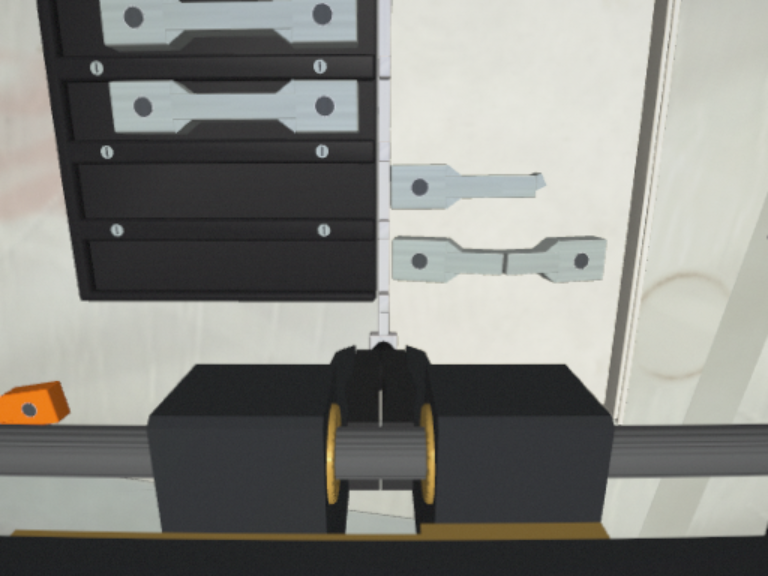

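```bash
python3 - <<'E'
from h import *
p=viewer.camera_params('wrist'); im=viewer.snapshot('wrist')
zoom(im,250,100,170,100,4.5,'pics/w13z.png')
for z in (.016,.03): print(inv(unproj(np.array([[391,166],[391,209],[443,166],[443,209],[545,183],[394,240],[394,281],[604,240],[604,279],[655,60],[617,420]])/1.5,p,z)).round(4).tolist())
E
```

```text
[[-0.0273, -0.0902], [-0.0504, -0.0904], [-0.0272, -0.1183], [-0.0502, -0.1191], [-0.0358, -0.1744], [-0.0676, -0.0923], [-0.0912, -0.0925], [-0.0669, -0.2106], [-0.0895, -0.2134], [0.0274, -0.2267], [-0.18, -0.233]]
[[-0.0272, -0.0899], [-0.049, -0.0901], [-0.027, -0.1165], [-0.0489, -0.1173], [-0.0352, -0.1698], [-0.0654, -0.0918], [-0.0878, -0.0921], [-0.0648, -0.2042], [-0.0862, -0.2068], [0.0248, -0.2195], [-0.1721, -0.2254]]
```

View pics/w13z.png

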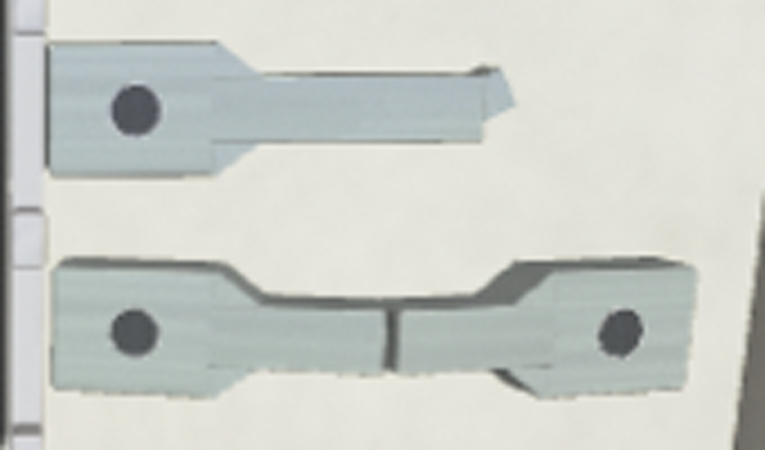

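```bash
python3 -m inch '[[0.7,[-2,0.2,0],0],[0.5,[-4.1,0.2,0],0],[0.5,[-4.1,0.2,2],0],[0.5,[-4.1,0.2,4],0],[0.5,[-4.1,0.2,5],0],[0.5,[-4.1,0.2,5],0],[0.5,[-4.1,0.2,5],0]]' 20
python3 - <<'E'
from h import *
s=r.get_state(); print(s['clock'],inv(s['tool_pos'])*1e3,s['tool_pos'][2])
p=viewer.camera_params('wrist'); im=viewer.snapshot('wrist')
cv2.imwrite('pics/w14.png',cv2.resize(im[:,:,::-1],None,fx=1.5,fy=1.5))
print(proj(W([[-.1304,-.086,.0635]]),p)*1.5)
w=W([[-.1302,-.086,.0535]]); print([toolmove(a,np.degrees(T[2])) for a in w])
E
```

```text
clock: 15.4
tool_pos: [0.473, -0.0166, 0.1094]
eef_rot: [0.997, 0.079, -0.0, 0.0]
contact_force: [0.1, 0.4, 0.2]
opening: 0.499
15.4 [[-130.84793043  -86.15810395]] 0.10944581934087036
[[378.15657639 336.174662  ]]
[(array([ 0.04, -0.02,  5.64]), np.float64(0.12))]
```

View pics/w14.png

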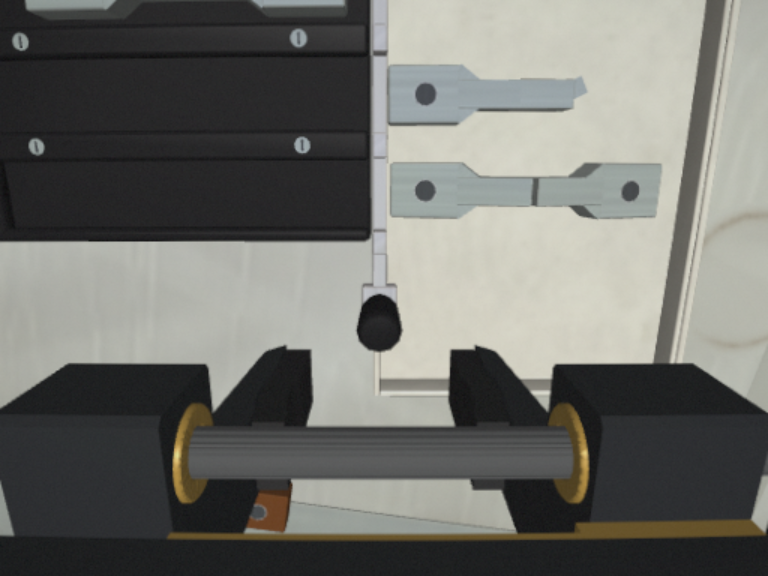

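```bash
python3 -m inch '[[0.5,[0.2,0,3],0],[0.5,[0.2,0,5],0],[0.5,[0.2,0,5.6],0],[0.6,[0.2,0,5.6],0],[0.8,[0.2,0,5.6],0],[1,[0.2,0,5.6],0],[1,[0.2,0,5.6],0],[1,[0.2,0,5.6],0],[1,[0.2,0,5.6],0],[1,[0.6,0,5.6],0],[1,[1,0,5.6],0],[1,[1.4,0,5.6],0],[1,[1.8,0,5.6],0],[1,[2.2,0,5.6],0],[1,[2.5,0,5.6],0],[1,[2.7,0,5.6],0],[1,[2.7,0,5.6],0],[1,[2.7,0,5.6],0]]' 25
python3 - <<'E'
from h import *
s=r.get_state(); print(s['clock'],inv(s['tool_pos'])*1e3,s['tool_pos'][2])
im=viewer.snapshot('wrist')
cv2.imwrite('pics/w15.png',cv2.resize(im[:,:,::-1],None,fx=1.5,fy=1.5))
E
```

```text
clock: 17.25
tool_pos: [0.4952, -0.0127, 0.0544]
eef_rot: [0.997, 0.079, -0.004, 0.0]
contact_force: [-7.5, 1.2, 13.3]
opening: 0.186
17.25 [[-108.30414057  -85.74443374]] 0.05443420810380449
```

View pics/w15.png

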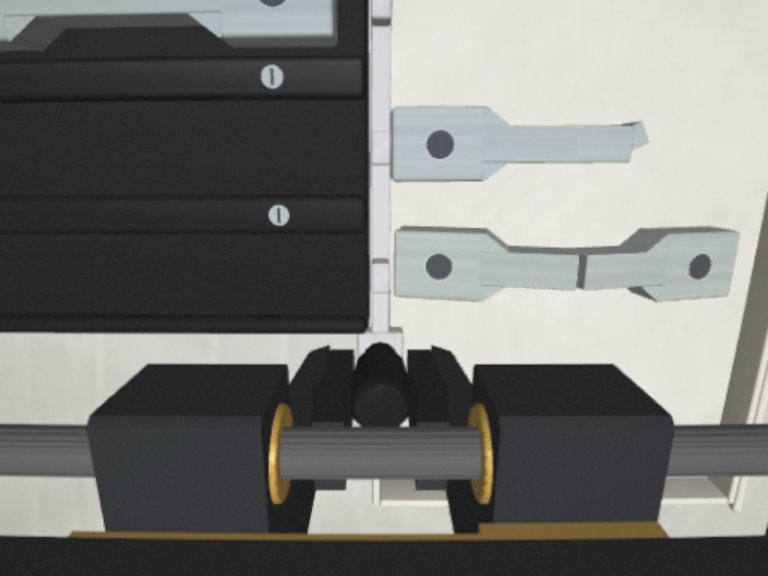

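```bash
python3 -m inch '[[1,[0.3,0,0],0],[1,[0.4,0,0],0],[1,[0.4,0,0],0]]' 30
python3 - <<'E'
from h import *
s=r.get_state(); print(s['clock'],inv(s['tool_pos'])*1e3,s['contact_force'])
E
python3 -m inch '[[1,[0.1,0,0],0],[1,[-0.2,0,0],0],[0.9,[-0.2,0,0],0],[0.6,[-0.2,0,0],0],[0.5,[-0.2,0,0],0],[0.5,[-0.2,0,0],0],[0.5,[-0.2,0,-2],0],[0.5,[-0.2,0,-6],0],[0.5,[-0.2,0,-10],0],[0.5,[-0.2,0,-14],0],[0.5,[-0.2,0,-18],0],[0.5,[-0.2,0,-18],0],[0.5,[-0.2,0,-18],0]]' 20
python3 - <<'E'
from h import *
s=r.get_state(); print(s['clock'],inv(s['tool_pos'])*1e3,s['tool_pos'][2])
p=viewer.camera_params('wrist'); im=viewer.snapshot('wrist')
cv2.imwrite('pics/w16.png',cv2.resize(im[:,:,::-1],None,fx=1.5,fy=1.5))
im=viewer.snapshot('top'); cv2.imwrite('pics/t16.png',im[:,:,::-1])
im=viewer.snapshot('side'); zoom(im,180,140,180,140,4,'pics/s16.png')
E
```

```text
clock: 17.6
tool_pos: [0.4953, -0.0127, 0.0544]
eef_rot: [0.997, 0.079, -0.008, 0.001]
contact_force: [-12.9, 2.1, 18.4]
opening: 0.191
17.6 [[-108.1992093   -85.75036038]] [-12.86234178   2.07103083  18.40900684]
clock: 18.9
tool_pos: [0.5022, -0.0123, 0.2344]
eef_rot: [0.997, 0.079, 0.001, 0.0]
contact_force: [0.2, -0.1, -0.0]
opening: 0.502
18.9 [[-101.39465628  -86.45632849]] 0.23440895215194063
```

View pics/w16.png

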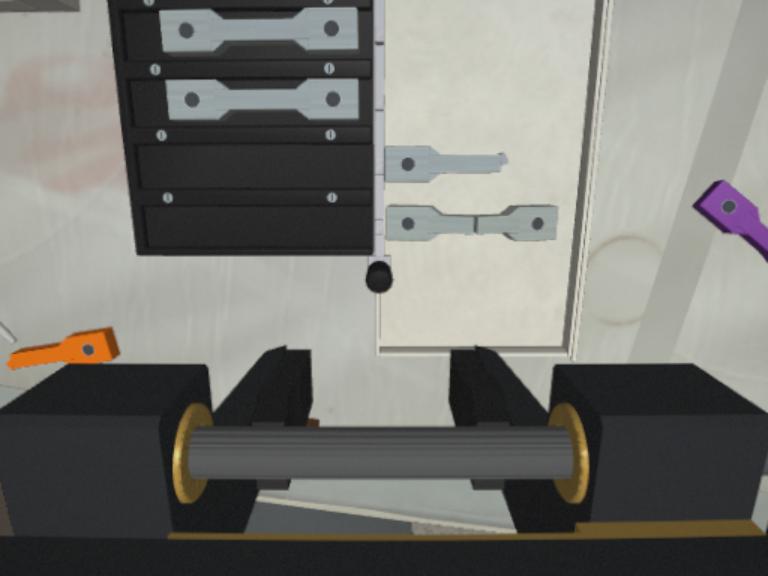

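View pics/t16.png

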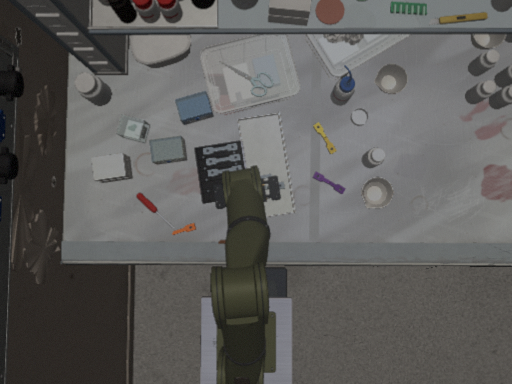

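View pics/s16.png

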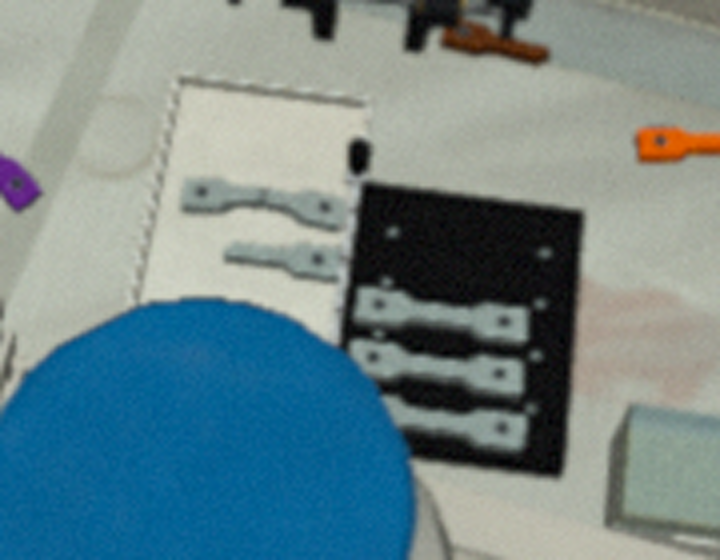

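```bash
python3 - <<'E'
from h import *
p=viewer.camera_params('wrist'); im=viewer.snapshot('wrist')
zoom(im,225,60,180,185,4,'pics/w17.png')
f=lambda a,z:(inv(unproj(np.array(a)/1.5,p,z))*1e3).round(1).tolist()
print('knob',f([[379,279]],.0635),'screws',f([[331,134],[332,197],[330,69]],.032))
print('broken',f([[385,147],[385,182],[507,159]],.016),'bent',f([[386,206],[386,240],[557,208],[557,238]],.016),'tray',f([[378,352],[570,352]],.016))
E
```

```text
knob [[-110.0, -86.2]] screws [[-22.0, -55.2], [-61.9, -55.0], [16.8, -55.3]]
broken [[-29.7, -90.0], [-52.9, -90.1], [-37.1, -173.2]] bent [[-69.2, -90.9], [-93.1, -91.1], [-70.0, -210.6], [-91.1, -212.6]] tray [[-178.1, -85.6], [-177.9, -231.1]]
```

View pics/w17.png

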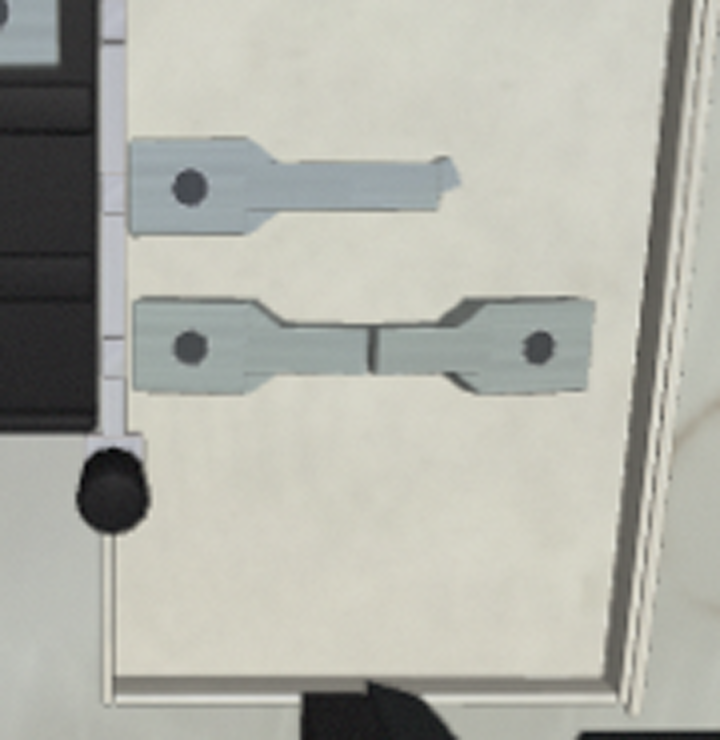

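```bash
python3 - <<'E'
from plant import r
print(r.finish_job(), r.get_state()['clock'])
E
```

```text
the job is handed in; nothing more can be done
the job is handed in; nothing more can be done
```

The job is handed in, at about 19 s of the 58 s allowed. I pulled the shutter open by its knob to the end stop and pushed the bent specimen (lane -80), then the broken one (lane -40), along their lanes into the white tray. I then pushed the shutter back to its shut stop, let go of the knob and lifted the gripper clear.

- **Shutter:** the last wrist picture shows a tooth in the middle of each lane mouth in view. When I pushed on after it closed, the force rose to about 13 N with no further movement, so it is at its stop.
- **Rejects:** both lie flat in the tray. Their rear ends are close to the shutter bar's front face, roughly 4–5 mm inside the tray's near wall and so still wholly inside.
- **Sound specimens and other things:** the three sound specimens look unmoved in their lanes, and I saw nothing else in the scene moved.
- **Disagreement:** camera readings of the knob and rack differed from their nominal positions by 2–3 mm, and the arm read less shutter travel than 20 mm on opening (about 17 mm). For shutter travel I relied on the stop force and on how the teeth lined up with the ridges and lanes.

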